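Make up the filling tray and the polishing tray

TASK

Make up the trays for the next two patients: on the blue mat lay the filling kit (dental handpiece, red bur block, amber glass dappen dish), and on the green mat the polishing kit (steel gallipot, paste pot with the pink lid). Put each thing squarely on the white outline of its own shape, upright as it stands now, the handpiece lying along its long strip and the bur block lined up with its rectangle, and let go of everything. The cobalt-blue dish and the black-lidded pot are spares: leave them where they stand.

Things in the scene. Friction and masses are not known exactly. Their poses are not given: they have to be found in the camera images.
- tray_blue: Filling tray, blue mat: fixed steel tray, 200 (x) by 150 mm (y), rim 12 mm high, 3 thick; origin centre of underside; mat top at z 4 mm; x within 0.3 rad of world x. White outline centres (tray frame, mm): handpiece strip (0,-35), 136 long along x, 24 wide, round ends; bur block rectangle (-45,22), 64 along y, 28 along x; amber dish circle (45,25), diameter 42.
- tray_green: Polishing tray, green mat: fixed steel tray, 200 (x) by 150 mm (y), rim 12 mm high, 3 thick; origin centre of underside; mat top at z 4 mm; x within 0.3 rad of world x. White outline centres (tray frame, mm): gallipot circle (-45,0), diameter 66; pink pot circle (50,0), diameter 48.
- handpiece: Silver dental handpiece lying on its side beyond the other stock: 127 mm long along its x, handle 16 mm thick and high, bent neck and small head at +x. Origin at mid-length, on its underside; z up. Grip it across y at the origin or up to 25 mm towards -x (full thickness from x -49 to +3 mm). Either end may point either way on its strip. About 60 g.
- bur_block: Red anodised bur block, 60 mm (its x) by 24 mm (its y) by 20 mm high, with a row of six thin burs standing up to 39 mm above the surface along its middle. Origin at the centre of its underside, z up. Grip it by its long sides, across y. Either way round is right. About 70 g.
- amber_dish: Amber (orange-brown) glass dappen dish, round, 37 mm diameter, 24 mm high, shallow hollow in its top. Origin at the centre of its underside, z up. About 50 g.
- gallipot: Stainless steel gallipot, an open round cup 62 mm across the 3 mm rim and 60 mm just below it, tapering slightly to 59 mm at 5 mm height, 35 mm high, wall 2 mm. Origin at the centre of its underside, z up. About 70 g; grip it from outside across its diameter.
- pink_pot: Small round paste pot, white with an pink lid, 44 mm diameter at the lid (the top 14 mm), 42 mm below it, 36 mm high. Origin at the centre of its underside, z up. About 45 g.
- cobalt_dish: Spare, to be left alone: cobalt-blue glass dappen dish of the same form as the amber one, 37 mm diameter, 24 mm high, loose. Origin at the centre of its underside.
- black_pot: Spare, to be left alone: pot with a black lid of the same form as the pink-lidded one, 44 mm diameter, 36 mm high, loose. Origin at the centre of its underside.
There are look-alikes about, which are no part of the job. What is shaped like the tray_green but brown or yellow is not meant.

How it is judged:
At the end, for the whole second after the job is handed in: Each kit thing at rest on its mat, within 12 mm along tray x and y of its outline's centre, underside below 8 mm, upright within 0.12 rad; handpiece within 0.2 rad of tray x, bur block within 0.25 rad of tray y (either way round); spares upright, within 20 mm of their starts (x of handpiece in the frame of tray_blue between -0.012 and 0.012 m and y of handpiece in the frame of tray_blue between -0.047 and -0.023 m and z of handpiece in the frame of tray_blue between 0 and 0.008 m and angle between each of handpiece, bur_block, amber_dish, gallipot, pink_pot, cobalt_dish, black_pot's own z axis and vertical below 0.12 rad and linear speed of each of handpiece, bur_block, amber_dish, gallipot, pink_pot below 0.02 m/s and angular speed of each of handpiece, bur_block, amber_dish, gallipot, pink_pot below 0.2 rad/s and angle between the x axis of handpiece and the x axis of tray_blue, either way round below 0.2 rad and x of bur_block in the frame of tray_blue between -0.057 and -0.033 m and y of bur_block in the frame of tray_blue between 0.01 and 0.034 m and z of bur_block in the frame of tray_blue between 0 and 0.008 m and angle between the x axis of bur_block and the y axis of tray_blue, either way round below 0.25 rad and x of amber_dish in the frame of tray_blue between 0.033 and 0.057 m and y of amber_dish in the frame of tray_blue between 0.013 and 0.037 m and z of amber_dish in the frame of tray_blue between 0 and 0.008 m and x of gallipot in the frame of tray_green between -0.057 and -0.033 m and y of gallipot in the frame of tray_green between -0.012 and 0.012 m and z of gallipot in the frame of tray_green between 0 and 0.008 m and x of pink_pot in the frame of tray_green between 0.038 and 0.062 m and y of pink_pot in the frame of tray_green between -0.012 and 0.012 m and z of pink_pot in the frame of tray_green between 0 and 0.008 m and distance of each of cobalt_dish, black_pot from where it was at the start of the episode below 0.02 m); the robot touches nothing.
It fails at once if a spare (cobalt dish or black-lidded pot) is moved more than 30 mm (distance of any of cobalt_dish, black_pot from where it was at the start of the episode above 0.03 m).
It also fails if it takes over 112 s, if anything falls off the work surface, if the arm or the gripper's body presses on something with over 40 N, if the wrist force passes 120 N, or if a joint passes its speed limit or range.

ROBOT

A 6-joint arm with a two-finger parallel gripper is mounted at the origin on the work surface. World frame = base frame: x ahead of the robot, y to its left, z up, the work surface at z = 0. Lengths are in m, angles in rad, forces in N, time in s.
With the tool pointing down it reaches from about 0.3 to 0.85 m from the base axis. Payload 4.2 kg.
Tool frame: the origin (TCP) lies midway between the tips of the shut fingers; the grasp point (between the pads) lies 19 mm behind it; z points along the fingers, y is the line along which they close (so a half turn about z gives the same grasp; the last joint's range is limited). The gripper opens to 91 mm and grips with 3 to 60 N. Pads are 32 mm wide; open, the fingers measure 118 mm over their backs; the gripper's body (76 mm by 178 mm) begins 60 mm behind the grasp point.
Start: joints at [-1.166, 0.32, 1.565, -0, 1.257, -0.02], TCP at [0.237, -0.524, 0.214] pointing down, gripper open.
Joint ranges: [-3.11, 3.11], [-0.84, 2.01], [0.21, 2.61], [-1.34, 4.49], [0.05, 2.63], [-2.56, 2.56]. Speed limits (rad/s): [2.57, 2.57, 3.14, 3.14, 3.14, 3.14].

INTERFACE

Orientations are given as [roll, pitch, yaw] about the fixed x, y, z axes, in that order (R = Rz(yaw) Ry(pitch) Rx(roll)).
In Python, from plant import arm gives the robot as it stands. The module is installed in compiled form; this text tells all that it offers.
- The arm moves only by the tool step_arm, never from a script. Its argument "plan" is a list that holds one entry, the list of rows, each a list of 5 numbers: the shift along the tool's x, y, z in mm, then the turn about the tool's z in rad, then the closure, from 0 (fully open) to 1 (shut). A call has exactly 5 rows; each row is the pose to reach, as a shift and turn from the pose commanded when the call began, along the tool's axes at that moment; what a row does not reach only later rows make up. A row lasts 1/12 s, in which the tool goes at most 41.7 mm and 7.16 degrees, less where a joint would pass 70% of its speed; a pose out of reach is approached as far as the arm can. A call with a gripper value outside its range is refused whole. The fingers move at their own pace and stop on an object; "grip_force" is the grip in N (left out, the last holds). Time passes only in rows, so rows that repeat a pose let the fingers close, or fill a call up. It gives the time, the measured TCP pose, the force, the opening and the grip force at its end, in the units of the state.
- arm.observe(): the state, without advancing time (a new reading comes with each control period).
- arm.get_image(name): name is "scene" or "side" or "wrist"; returns a dict with "image" (400x640x3 uint8, red, green, blue), "mtx" (3x3 intrinsics, pixels), "dist_coeffs" ([k1, k2, p1, p2, k3] as OpenCV has them; the pictures are not rectified), "pose" (4x4, takes a point from camera to world coordinates). Camera axes: x right, y up, looking along -z (the intrinsics and any distortion apply to the point x, -y, -z); pixel columns grow to the right and rows downward; lengths in m; the calibration is good to about 2 mm. A picture is of the moment at which its call begins. There is no depth.
- arm.job_done(): hands the job in; it is judged then, once.
Trained networks look in a picture, given as the dict that the camera call returned (one of the last four; its "shot" number tells which), for a name from the list of things; names that differ only in an ending like _2 or _b are one class to them, and where a whole thing is asked for, a point or a joint stands for the part that bears it (a point fixed in the world has none). Each returns a list of dicts, best first, with "confidence" (0 to 1); they miss things now and then, are a little off and sometimes report something else, mostly with a low value. They report only what shows in the picture. A call takes as long as a camera call. They do not tell look-alikes from the thing itself.
- arm.look_for(query, picture): "centre" ([column, row] in pixels, amid what is visible of it).
The state is a dict: "time": time; "joint_pos": joint angles; "qd": joint speeds; "joint_efforts": joint torques, N m; "eef_pos": TCP position; "eef_rot": TCP orientation; "force": force on the tool from outside, world axes, zero at the start; "moment": the same for the moment, N m; "gripper_width": finger opening in m; "finger_force": force on a finger pad.
Only numpy, scipy, OpenCV 4.12 (cv2) and the standard library are available. Lean on these libraries where they do the work, as an engineer would, in place of code of your own. Each camera call takes 0.05 s, during which the arm holds its last target. There are 200 camera calls.

## Working session

There is one attempt and no reset: what is moved stays moved. The work goes in short steps, Python scripts to look and compute and a tool call to move; the robot and the scene stay as the last step left them, time stands still between calls to the robot, and variables do not carry over. Pictures are saved under pics/ and viewed, at most 14 in all, crops included, and the job is handed in when it is done.

Besides the shell and the picture viewer there is one more tool, called after ">>>" in YAML: its name, and indented under it one key for each argument. step_arm: Moves the arm, as the interface text tells. Its arguments: {"type":"object","properties":{"plan":{"type":"array"},"grip_force":{"type":"number"}},"required":["plan"]}

```bash
mkdir -p pics
cat > h.py <<'E'
import numpy as np, cv2
from plant import arm
def shot(n,f=None):
    p=arm.get_image(n)
    if f: cv2.imwrite('pics/'+f,p['image'][:,:,::-1])
    return p
def ray(p,uv):
    n=cv2.undistortPoints(np.array([[uv]],float),np.array(p['mtx']),np.array(p['dist_coeffs']))[0,0]
    T=np.array(p['pose']); return T[:3,3],T[:3,:3]@np.array([n[0],-n[1],-1.])
def at(p,uv,z):
    o,d=ray(p,uv); return o+d*(z-o[2])/d[2]
def proj(p,X):
    T=np.array(p['pose']); c=(np.atleast_2d(X)-T[:3,3])@T[:3,:3]; c=c*[1,-1,-1]
    return cv2.projectPoints(c,np.zeros(3),np.zeros(3),np.array(p['mtx']),np.array(p['dist_coeffs']))[0][:,0]
E
python3 - <<'E'
from h import *
s=arm.observe(); print({k:np.round(v,3) for k,v in s.items()})
for n in ['scene','side','wrist']:
    p=shot(n,n+'0.png'); print(n,np.round(p['pose'],3).tolist())
    for q,z in [('handpiece',.01),('bur_block',.02),('amber_dish',.012),('cobalt_dish',.012),('gallipot',.018),('pink_pot',.018),('black_pot',.018),('tray_blue',.004),('tray_green',.004)]:
        print(q,[(np.round(d['centre']).tolist(),round(d['confidence'],2),at(p,d['centre'],z)[:2].round(3).tolist()) for d in arm.look_for(q,p)])
E
```

```text
{'time': np.float64(0.0), 'joint_pos': array([-1.166,  0.32 ,  1.566, -0.   ,  1.257, -0.02 ]), 'qd': array([-0.002, -0.002, -0.002,  0.001,  0.002,  0.002]), 'joint_efforts': array([-2.0000e-03, -4.1246e+01, -2.3198e+01,  7.3000e-02,  4.6000e-02,
       -0.0000e+00]), 'eef_pos': array([ 0.237, -0.523,  0.213]), 'eef_rot': array([-3.14 , -0.   ,  0.425]), 'force': array([-0.232,  1.647,  0.382]), 'moment': array([-0.022, -0.118, -0.01 ]), 'finger_force': np.float64(0.0), 'gripper_width': np.float64(0.091)}
scene [[-0.403, -0.745, 0.531, 1.014], [0.915, -0.323, 0.242, 0.105], [-0.009, 0.583, 0.812, 0.938], [0.0, 0.0, 0.0, 1.0]]
handpiece [([338.0, 306.0], 0.75, [0.674, -0.006])]
bur_block [([313.0, 248.0], 0.62, [0.562, -0.121])]
amber_dish [([332.0, 216.0], 0.7, [0.445, -0.116])]
cobalt_dish [([404.0, 283.0], 0.63, [0.556, 0.12])]
gallipot [([417.0, 243.0], 0.8, [0.44, 0.118])]
pink_pot [([368.0, 228.0], 0.77, [0.446, -0.013])]
black_pot [([360.0, 268.0], 0.73, [0.564, 0.008])]
tray_blue []
tray_green [([249.0, 206.0], 0.78, [0.503, -0.345]), ([288.0, 133.0], 0.78, [0.202, -0.371]), 
[... 290 characters left out ...]
0.439, 0.118]), ([298.0, 178.0], 0.44, [0.547, 0.097])]
pink_pot [([293.0, 197.0], 0.66, [0.453, -0.008])]
black_pot []
tray_blue [([260.0, 163.0], 0.76, [0.503, 0.334])]
tray_green [([297.0, 293.0], 0.69, [0.203, -0.399]), ([391.0, 329.0], 0.69, [0.32, -0.644]), ([371.0, 248.0], 0.67, [0.493, -0.387])]
wrist [[0.411, 0.876, 0.251, 0.308], [-0.912, 0.395, 0.115, -0.492], [0.001, -0.276, 0.961, 0.385], [0.0, 0.0, 0.0, 1.0]]
handpiece []
bur_block []
amber_dish []
cobalt_dish []
gallipot []
pink_pot [([271.0, 3.0], 0.71, [0.399, -0.391])]
black_pot []
tray_blue []
tray_green [([433.0, 138.0], 0.84, [0.345, -0.636]), ([213.0, 155.0], 0.71, [0.206, -0.384]), ([274.0, 2.0], 0.52, [0.404, -0.39])]
```

View pics/scene0.png

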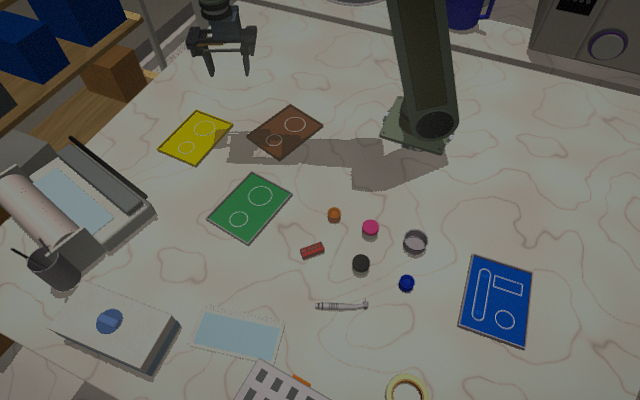

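View pics/side0.png

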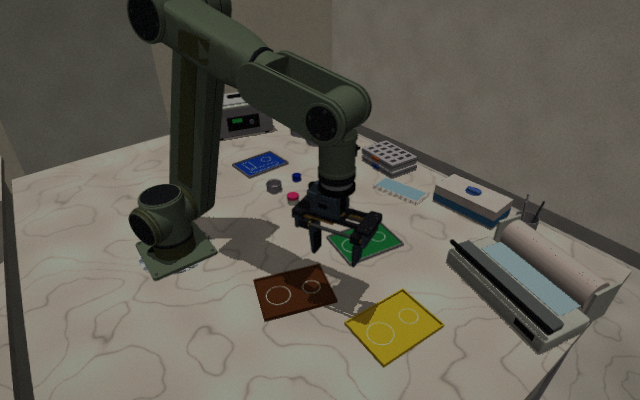

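The scene view shows these things at these pixels:
- **Trays:** green (250,207), with brown (286,132) and yellow (195,137) as decoys. The blue tray is at (497,302).
- **Kit:** amber dish (334,214), pink pot (370,228), gallipot (415,242), bur block (313,250), handpiece (341,306).
- **Spares:** cobalt dish (406,283), black pot (361,263).

Possible mix-ups are amber/cobalt dish, pink/black pot and green/brown/yellow tray. Colour settles each one.

```bash
cat >> h.py <<'E'
def mask(p,h0,h1,s=90,v=40,box=None):
    hsv=cv2.cvtColor(p['image'],cv2.COLOR_RGB2HSV); m=cv2.inRange(hsv,(h0,s,v),(h1,255,255))
    if box: k=np.zeros_like(m);k[box[1]:box[3],box[0]:box[2]]=1;m*=k
    return m
def rect(p,m,z):
    c=max(cv2.findContours(m,0,cv2.CHAIN_APPROX_NONE)[0],key=cv2.contourArea)[:,0]
    w=np.array([at(p,u,z)[:2] for u in c.astype(float)])*1000
    (x,y),(a,b),t=cv2.minAreaRect(w.astype(np.float32))
    return np.round([x,y,a,b,t],1), len(c)
E
python3 - <<'E'
from h import *
p=shot('scene')
hsv=cv2.cvtColor(p['image'],cv2.COLOR_RGB2HSV)
for u,v in [(230,210),(475,330),(334,214),(370,228),(313,250),(406,283),(415,240),(335,306)]: print(u,v,hsv[v,u])
print('green',rect(p,mask(p,45,85,box=(190,160,310,250)),.004))
print('blue',rect(p,mask(p,100,120,box=(440,245,550,360)),.004))
print('bur',rect(p,mask(p,0,10,box=(290,235,335,265)),.01))
c=cv2.resize(p['image'][170:360,190:550],None,fx=2.2,fy=2.2,interpolation=cv2.INTER_CUBIC)
cv2.imwrite('pics/c1.png',c[:,:,::-1])
E
```

```text
230 210 [ 67 145 104]
475 330 [158   9 108]
334 214 [ 13 187 131]
370 228 [168 168 147]
313 250 [  3 173 133]
406 283 [114 227 109]
415 240 [  0  12 123]
335 306 [  0  12 131]
green (array([ 500.7, -344.5,  139.2,  190.9,   80.3]), 168)
blue (array([500.4, 336.2, 190.9, 143.4,   2.1]), 259)
bur (array([ 562.6, -123.7,   32.9,   61.9,   46.2]), 85)
```

View pics/c1.png

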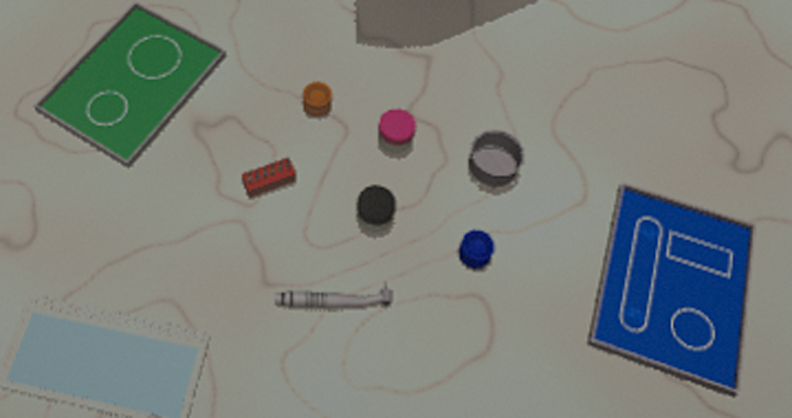

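The close crop confirms it: green tray at crop (130,85), blue tray at (672,290), handpiece at (333,298) with its head at the right end. Colours match the description. I'll go above the green tray first, with the tool aligned to it.

```bash
cat > go.py <<'E'
import numpy as np
from plant import arm
def plan(*wps, base=None):
    """wps: (x,y,z mm, yaw); prints one line per call, shifts in the tool axes at its start"""
    s=arm.observe(); P=s['eef_pos']*1000; y=s['eef_rot'][2]
    if base is not None: P,y=np.array(base[:3],float),base[3]
    print('t%.1f now'%s['time'],P.round(1),round(y,3),'w',round(s['gripper_width']*1000,1))
    for w in wps:
        T=np.array(w[:3],float); dt=(w[3]-y+np.pi)%(2*np.pi)-np.pi
        n=max(1,int(np.ceil(max(np.linalg.norm(T-P)/190,abs(dt)/.58))))
        for i in range(n):
            d=(T-P)/(n-i); c,si=np.cos(y),np.sin(y); t=dt/n
            print(w,'->',np.round([d[0]*c+d[1]*si, d[0]*si-d[1]*c, -d[2]],1),'turn',round(-t,3)); P=P+d; y+=t
E
python3 -c "
from go import *
plan((440,-344,235,-.17))"
```

```text
t1.6 now [ 237.  -523.9  214. ] 0.425 w 91.2
(440, -344, 235, -0.17) -> [129.6 -40.1 -10.5] turn 0.297
(440, -344, 235, -0.17) -> [112.1 -76.3 -10.5] turn 0.297
```

>>> step_arm:
  plan:
    - [[130,-40,-10,0.3,0],[130,-40,-10,0.3,0],[130,-40,-10,0.3,0],[130,-40,-10,0.3,0],[130,-40,-10,0.3,0]]

```text
time: 1.97
eef_pos: [0.3416, -0.4316, 0.2245]
eef_rot: [-3.142, -0.002, 0.129]
force: [0.4, -0.5, 0.7]
gripper_width: 0.0913
finger_force: 0.0
```

>>> step_arm:
  plan:
    - [[112,-76,-10,0.297,0],[112,-76,-10,0.297,0],[112,-76,-10,0.297,0],[112,-76,-10,0.297,0],[112,-76,-10,0.297,0]]

```text
time: 2.38
eef_pos: [0.4429, -0.3429, 0.2342]
eef_rot: [-3.141, -0.001, -0.168]
force: [0.5, -0.7, 0.8]
gripper_width: 0.0913
finger_force: 0.0
```

Run:
```python
from h import *
from go import plan
p=shot('wrist','w1.png')
print('green',rect(p,mask(p,45,85),.004))
plan((385,-13,235,-.17))
```

```text
green (array([ 503.5, -342.8,  143.7,  193. ,   80.2]), 500)
t2.4 now [ 441.3 -344.2  233.9] -0.169 w 91.1
(385, -13, 235, -0.17) -> [ -55.6 -158.5   -0.5] turn 0.0
(385, -13, 235, -0.17) -> [ -55.7 -158.5   -0.5] turn 0.0
```

View pics/w1.png

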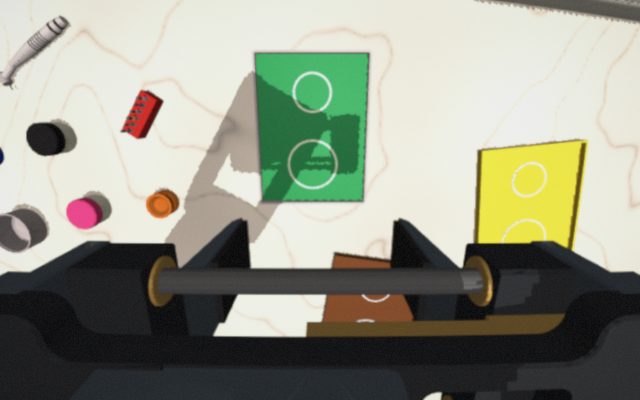

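The wrist view shows the green tray (312,127) with its circles at (313,92) and (313,164). The other things are pink pot (84,212), amber dish (161,203), bur block (141,114) and handpiece (35,50). Next I check the circle centres against the tray pose and go over the pink pot.

```bash
cat >> h.py <<'E'
def tray(p,pose,pts,z=.004):
    c,s=np.cos(pose[2]),np.sin(pose[2])
    return [proj(p,np.array([[pose[0]+c*a-s*b,pose[1]+s*a+c*b,z*1000]])/1000)[0].round(1).tolist() for a,b in pts]
def blob(p,m,z):
    c=max(cv2.findContours(m,0,cv2.CHAIN_APPROX_NONE)[0],key=cv2.contourArea)
    if len(c)<5: return None
    e=cv2.fitEllipse(c); return (at(p,e[0],z)*1000).round(1)[:2].tolist(),np.round(e[0]),np.round(e[1])
E
python3 - <<'E'
from h import *
p=shot('wrist')
print(tray(p,(503.5,-342.8,-.171),[(-45,0),(50,0)]), 'expect 313,164 / 313,92')
print('amber top',blob(p,mask(p,8,22,s=120,box=(130,180,200,225)),.022))
print('pink top',blob(p,mask(p,160,179,s=100,box=(40,180,130,245)),.036))
print('bur',rect(p,mask(p,0,8,s=120,box=(100,70,190,150)),.018))
E
```

```text
[[310.9, 163.2], [310.3, 90.9]] expect 313,164 / 313,92
amber top ([443.9, -119.8], array([160., 203.]), array([26., 32.]))
pink top ([452.2, -15.6], array([ 82., 212.]), array([30., 35.]))
bur (array([ 563.4, -128.4,   29.8,   61.7,   45.9]), 167)
```

>>> step_arm:
  plan:
    - [[-56,-158,0,0,0],[-56,-158,0,0,0],[-56,-158,0,0,0],[-56,-158,0,0,0],[-56,-158,0,0,0]]

```text
time: 2.9
eef_pos: [0.4093, -0.1752, 0.2339]
eef_rot: [-3.139, 0.003, -0.17]
force: [1.0, -1.4, -0.6]
gripper_width: 0.0916
finger_force: 0.0
```

>>> step_arm:
  plan:
    - [[-56,-158,0,0,0],[-56,-158,0,0,0],[-56,-158,0,0,0],[-56,-158,0,0,0],[-56,-158,0,0,0]]

```text
time: 3.32
eef_pos: [0.3826, -0.0101, 0.234]
eef_rot: [-3.139, 0.001, -0.167]
force: [-0.3, -0.4, -0.5]
gripper_width: 0.0912
finger_force: 0.0
```

Run:
```python
from h import *
from go import plan
p=shot('wrist','w2.png')
print('pink top',blob(p,mask(p,160,179,s=100),.036))
print('amber top',blob(p,mask(p,8,22,s=120),.022))
print('bur',rect(p,mask(p,0,8,s=120),.018))
print('blue',rect(p,mask(p,100,118,s=150),.004))
for q,z in [('handpiece',.008),('gallipot',.035),('black_pot',.036),('cobalt_dish',.024)]:
    print(q,[(np.round(d['centre']).tolist(),round(d['confidence'],2),at(p,d['centre'],z)[:2].round(3).tolist()) for d in arm.look_for(q,p)])
plan()
```

```text
pink top ([450.8, -8.2], array([309., 126.]), array([33., 34.]))
amber top ([253.1, -385.5], array([590., 222.]), array([ 83., 105.]))
bur (array([ 561.2, -121.3,   22.9,   57.3,   46.4]), 118)
blue (array([504.6, 336.9, 192.6, 136.9,   2.2]), 433)
handpiece [([190.0, 60.0], 0.65, [0.557, 0.128])]
gallipot [([222.0, 150.0], 0.69, [0.441, 0.107])]
black_pot [([284.0, 37.0], 0.94, [0.554, 0.003]), ([382.0, 20.0], 0.57, [0.553, -0.111])]
cobalt_dish [([193.0, 60.0], 0.62, [0.553, 0.118])]
t3.6 now [384.8 -15.8 233.9] -0.175 w 91.3
```

View pics/w2.png

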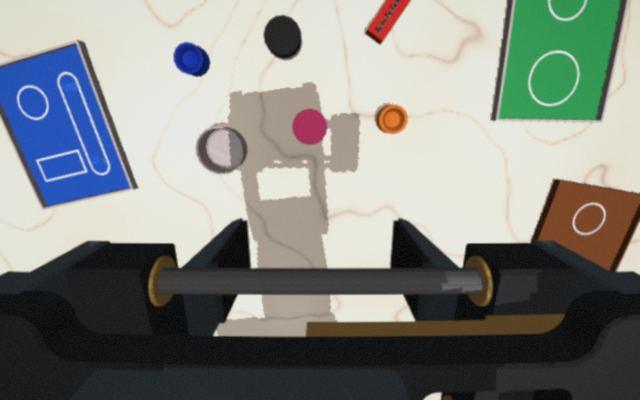

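The picture shows the pink pot alone at (309,126), with free space all round it and the blue tray seen at left. Now I grasp the pink pot.

Run:
```python
from go import plan
plan((450,-9,100,-.17),(450,-9,8,-.17))
print('place');plan((551.8,-353,90,-.171),(551.8,-353,13,-.171),(551.8,-353,110,-.171),base=(450,-9,90,-.17))
```

```text
t3.6 now [384.8 -15.8 233.9] -0.175 w 91.3
(450, -9, 100, -0.17) -> [ 63.  -18.1 133.9] turn -0.005
(450, -9, 8, -0.17) -> [ 0. -0. 92.] turn -0.0
place
t3.6 now [450.  -9.  90.] -0.17 w 91.3
(551.8, -353, 90, -0.171) -> [ 79.3 160.9  -0. ] turn 0.0
(551.8, -353, 90, -0.171) -> [ 79.3 160.9  -0. ] turn 0.0
(551.8, -353, 13, -0.171) -> [ 0. -0. 77.] turn -0.0
(551.8, -353, 110, -0.171) -> [  0.  -0. -97.] turn -0.0
```

>>> step_arm:
  plan:
    - [[63,-18,134,0,0],[63,-18,134,0,0],[63,-18,134,0,0],[63,-18,134,0,0.1],[63,-18,134,0,0.1]]
  grip_force: 20

```text
time: 3.98
eef_pos: [0.4486, -0.0089, 0.0956]
eef_rot: [3.14, 0.008, -0.175]
force: [-0.3, -0.0, 0.2]
gripper_width: 0.083
finger_force: 0.0
```

>>> step_arm:
  plan:
    - [[0,0,35,0,0.1],[0,0,70,0,0.1],[0,0,92,0,0.1],[0,0,92,0,0.1],[0,0,92,0,0.4]]

```text
time: 4.4
eef_pos: [0.4497, -0.0083, 0.0085]
eef_rot: [3.141, 0.001, -0.174]
force: [0.8, -0.9, 0.7]
gripper_width: 0.0781
finger_force: 0.0
```

>>> step_arm:
  plan:
    - [[0,0,0,0,1],[0,0,0,0,1],[0,0,0,0,1],[0,0,0,0,1],[0,0,0,0,1]]

```text
time: 4.82
eef_pos: [0.4501, -0.0071, 0.0088]
eef_rot: [-3.141, -0.002, -0.172]
force: [-0.3, -0.4, -0.6]
gripper_width: 0.0448
finger_force: 0.3
```

>>> step_arm:
  plan:
    - [[0,0,0,0,1],[0,0,-20,0,1],[0,0,-50,0,1],[0,0,-82,0,1],[0,0,-82,0,1]]

```text
time: 5.23
eef_pos: [0.4535, -0.0071, 0.0949]
eef_rot: [-3.14, -0.011, -0.172]
force: [1.4, 0.0, -0.2]
gripper_width: 0.0431
finger_force: 20.0
```

>>> step_arm:
  plan:
    - [[79,161,0,0,1],[79,161,0,0,1],[79,161,0,0,1],[79,161,0,0,1],[79,161,0,0,1]]

```text
time: 5.65
eef_pos: [0.5017, -0.1841, 0.0897]
eef_rot: [3.139, -0.003, -0.175]
force: [0.6, -0.3, -0.2]
gripper_width: 0.0433
finger_force: 20.0
```

>>> step_arm:
  plan:
    - [[79,161,0,0,1],[79,161,0,0,1],[79,161,0,0,1],[79,161,0,0,1],[79,161,0,0,1]]

```text
time: 6.07
eef_pos: [0.5513, -0.3566, 0.0891]
eef_rot: [3.139, -0.002, -0.175]
force: [0.0, -1.1, -0.4]
gripper_width: 0.0431
finger_force: 20.0
```

Run:
```python
from h import *
from go import plan
p=shot('wrist','w3.png')
print(tray(p,(502.5,-344.5,-.171),[(50,0),(50,24),(-45,0)]))
plan((551.8,-353,13.5,-.171))
```

```text
[[315.5, 205.1], [289.5, 205.2], [316.4, 294.4]]
t6.1 now [ 551.2 -356.4   88.9] -0.175 w 42.8
(551.8, -353, 13.5, -0.171) -> [-0.1 -3.5 75.4] turn -0.004
```

View pics/w3.png

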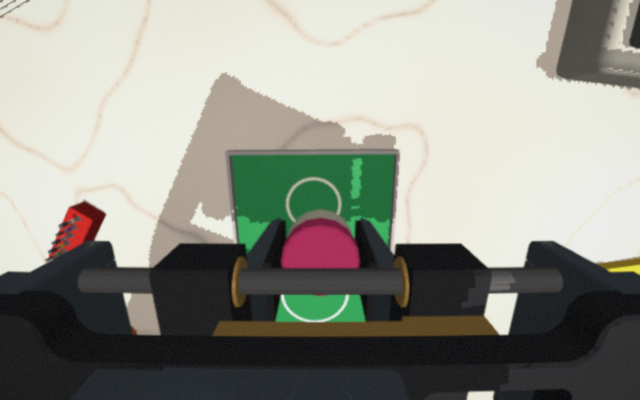

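The pot is held over the green tray, and its circle at (314,205) matches the predicted (315,205). Lowering it now.

>>> step_arm:
  plan:
    - [[0,-2,30,0,1],[0,-2,60,0,1],[0,-2,70,0,1],[0,-2,75,0,1],[0,-2,75,0,1]]

```text
time: 6.53
eef_pos: [0.5495, -0.3479, 0.0145]
eef_rot: [-3.14, 0.003, -0.171]
force: [0.2, -0.3, -0.2]
gripper_width: 0.0432
finger_force: 20.0
```

>>> step_arm:
  plan:
    - [[0,0,0,0,1],[0,0,0,0,0.35],[0,0,0,0,0.35],[0,0,0,0,0.35],[0,0,-10,0,0.35]]

```text
time: 6.95
eef_pos: [0.5494, -0.3487, 0.024]
eef_rot: [-3.14, 0.003, -0.172]
force: [-1.4, -0.7, -0.6]
gripper_width: 0.0594
finger_force: 0.0
```

>>> step_arm:
  plan:
    - [[0,0,-30,0,0.35],[0,0,-60,0,0],[0,0,-90,0,0],[0,0,-90,0,0],[0,0,-90,0,0]]

```text
time: 7.37
eef_pos: [0.5517, -0.3503, 0.1183]
eef_rot: [3.139, -0.006, -0.172]
force: [-0.4, -0.3, -0.2]
gripper_width: 0.0833
finger_force: 0.0
```

Run:
```python
from h import *
from go import plan
p=shot('scene')
print('pink',blob(p,mask(p,160,179,s=100),.036), 'want 551.8,-353')
# gallipot from scene and handpiece
plan((380,115,235,-.17))
```

```text
pink ([553.0, -348.6], array([237., 213.]), array([14., 15.])) want 551.8,-353
t7.4 now [ 550.6 -349.6  116.2] -0.172 w 87.3
(380, 115, 235, -0.17) -> [ -82.6 -142.8  -39.6] turn -0.001
(380, 115, 235, -0.17) -> [ -82.5 -142.9  -39.6] turn -0.001
(380, 115, 235, -0.17) -> [ -82.3 -143.   -39.6] turn -0.001
```

>>> step_arm:
  plan:
    - [[-82,-143,-40,0,0],[-82,-143,-40,0,0],[-82,-143,-40,0,0],[-82,-143,-40,0,0],[-82,-143,-40,0,0]]

```text
time: 7.83
eef_pos: [0.4907, -0.1891, 0.1551]
eef_rot: [-3.139, 0.004, -0.169]
force: [-0.0, -0.4, -0.0]
gripper_width: 0.0912
finger_force: 0.0
```

>>> step_arm:
  plan:
    - [[-82,-143,-40,0,0],[-82,-143,-40,0,0],[-82,-143,-40,0,0],[-82,-143,-40,0,0],[-82,-143,-40,0,0]]

```text
time: 8.25
eef_pos: [0.4353, -0.0351, 0.1953]
eef_rot: [-3.139, 0.002, -0.168]
force: [-0.3, -0.7, -0.2]
gripper_width: 0.0911
finger_force: 0.0
```

>>> step_arm:
  plan:
    - [[-82,-143,-40,0,0],[-82,-143,-40,0,0],[-82,-143,-40,0,0],[-82,-143,-40,0,0],[-82,-143,-40,0,0]]

```text
time: 8.67
eef_pos: [0.3803, 0.1199, 0.2356]
eef_rot: [-3.139, 0.0, -0.166]
force: [0.4, -0.4, -0.3]
gripper_width: 0.0915
finger_force: 0.0
```

Run:
```python
from h import *
from go import plan
p=shot('wrist','w4.png')
for q,z in [('handpiece',.008),('gallipot',.018),('black_pot',.018),('cobalt_dish',.012)]:
    print(q,[(np.round(d['centre']).tolist(),round(d['confidence'],2),at(p,d['centre'],z)[:2].round(3).tolist()) for d in arm.look_for(q,p)])
T=(502.5,338,.038)
print('blue',rect(p,mask(p,100,118,s=150),.004), tray(p,(503,336.5,.038),[(0,-35),(-45,22),(45,25)]))
plan()
```

```text
handpiece [([393.0, 17.0], 0.37, [0.56, -0.002])]
gallipot [([318.0, 130.0], 0.88, [0.441, 0.112])]
black_pot [([392.0, 18.0], 0.76, [0.556, 0.002])]
cobalt_dish [([491.0, 100.0], 0.35, [0.443, -0.117])]
blue (array([504.7, 335.8, 192.7, 139.5,   2.2]), 474) [[171.2, 106.9], [143.8, 148.9], [118.2, 82.6]]
t8.9 now [381.8 114.  234. ] -0.174 w 90.9
```

View pics/w4.png

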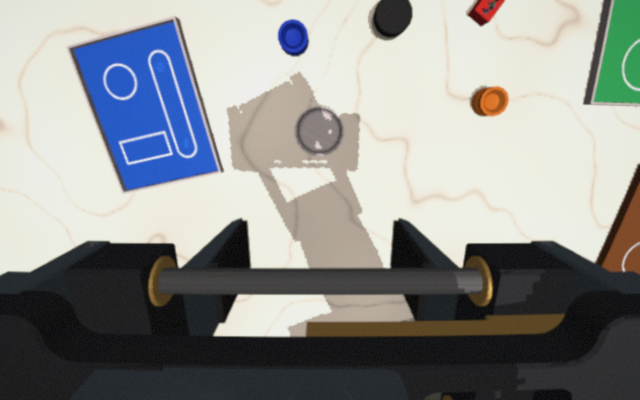

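The gallipot is at (318,130) with clear space around it, and the blue tray outlines match my tray pose to 2 px. Now I grasp the gallipot at (441,112).

Run:
```python
from go import plan
plan((441,112,90,-.17),(441,112,5,-.17))
print('place');plan((458.2,-337,90,-.171),(458.2,-337,10,-.171),base=(441,112,90,-.17))
```

```text
t8.9 now [381.8 114.  234. ] -0.174 w 90.9
(441, 112, 90, -0.17) -> [ 58.7  -8.3 144. ] turn -0.004
(441, 112, 5, -0.17) -> [ 0. -0. 85.] turn -0.0
place
t8.9 now [441. 112.  90.] -0.17 w 90.9
(458.2, -337, 90, -0.171) -> [ 31.  146.5  -0. ] turn 0.0
(458.2, -337, 90, -0.171) -> [ 31.  146.5  -0. ] turn 0.0
(458.2, -337, 90, -0.171) -> [ 31.1 146.5  -0. ] turn 0.0
(458.2, -337, 10, -0.171) -> [ 0. -0. 80.] turn -0.0
```

>>> step_arm:
  plan:
    - [[59,-8,144,0,0],[59,-8,144,0,0],[59,-8,144,0,0],[59,-8,144,0,0],[59,-8,144,0,0]]
  grip_force: 15

```text
time: 9.33
eef_pos: [0.4394, 0.1103, 0.0853]
eef_rot: [3.137, 0.01, -0.176]
force: [-0.5, -0.6, 0.9]
gripper_width: 0.0912
finger_force: 0.0
```

>>> step_arm:
  plan:
    - [[0,0,30,0,0],[0,0,60,0,0],[0,0,80,0,0],[0,0,85,0,0],[0,0,85,0,0]]

```text
time: 9.75
eef_pos: [0.4406, 0.1121, 0.0056]
eef_rot: [3.14, 0.002, -0.174]
force: [0.5, 0.4, -0.1]
gripper_width: 0.0912
finger_force: 0.0
```

>>> step_arm:
  plan:
    - [[0,0,0,0,0.8],[0,0,0,0,0.8],[0,0,0,0,0.8],[0,0,0,0,0.8],[0,0,0,0,0.8]]

```text
time: 10.17
eef_pos: [0.4416, 0.1132, 0.0068]
eef_rot: [-3.141, -0.002, -0.172]
force: [-0.1, 0.2, 6.2]
gripper_width: 0.061
finger_force: 15.2
```

>>> step_arm:
  plan:
    - [[0,0,0,0,0.8],[0,0,-20,0,0.8],[0,0,-50,0,0.8],[0,0,-85,0,0.8],[0,0,-85,0,0.8]]

```text
time: 10.58
eef_pos: [0.4451, 0.1142, 0.0963]
eef_rot: [-3.137, -0.011, -0.172]
force: [0.5, -0.4, -0.3]
gripper_width: 0.061
finger_force: 15.0
```

>>> step_arm:
  plan:
    - [[31,146,0,0,0.8],[31,146,0,0,0.8],[31,146,0,0,0.8],[31,146,0,0,0.8],[31,146,0,0,0.8]]

```text
time: 11.0
eef_pos: [0.4465, -0.0396, 0.0906]
eef_rot: [3.14, -0.0, -0.176]
force: [0.6, -0.1, -1.3]
gripper_width: 0.0611
finger_force: 15.0
```

>>> step_arm:
  plan:
    - [[31,146,0,0,0.8],[31,146,0,0,0.8],[31,146,0,0,0.8],[31,146,0,0,0.8],[31,146,0,0,0.8]]

```text
time: 11.42
eef_pos: [0.4529, -0.1889, 0.0906]
eef_rot: [3.14, -0.002, -0.176]
force: [-0.2, -0.4, 0.0]
gripper_width: 0.0611
finger_force: 15.0
```

>>> step_arm:
  plan:
    - [[31,147,0,0,0.8],[31,147,0,0,0.8],[31,147,0,0,0.8],[31,147,0,0,0.8],[31,147,0,0,0.8]]

```text
time: 11.83
eef_pos: [0.4584, -0.3391, 0.0905]
eef_rot: [3.139, -0.002, -0.175]
force: [1.9, -0.1, -1.0]
gripper_width: 0.061
finger_force: 15.0
```

Run:
```python
from go import plan
plan((458.2,-337,10.5,-.171))
```

```text
t11.8 now [ 458.4 -339.1   90.5] -0.175 w 61.0
(458.2, -337, 10.5, -0.171) -> [-0.5 -2.  80. ] turn -0.004
```

>>> step_arm:
  plan:
    - [[0,0,30,0,0.8],[0,0,60,0,0.8],[0,0,74,0,0.8],[0,0,80,0,0.8],[0,0,80,0,0.8]]

```text
time: 12.25
eef_pos: [0.4567, -0.3328, 0.0098]
eef_rot: [-3.139, 0.003, -0.171]
force: [0.5, -0.1, -0.7]
gripper_width: 0.0609
finger_force: 15.0
```

>>> step_arm:
  plan:
    - [[0,0,0,0,0.8],[0,0,0,0,0.1],[0,0,0,0,0.1],[0,0,0,0,0.1],[0,0,-10,0,0.1]]

```text
time: 12.67
eef_pos: [0.4565, -0.3344, 0.0201]
eef_rot: [-3.14, 0.003, -0.172]
force: [0.2, -0.3, -0.6]
gripper_width: 0.0814
finger_force: 0.0
```

>>> step_arm:
  plan:
    - [[0,0,-30,0,0.1],[0,0,-60,0,0],[0,0,-100,0,0],[0,0,-140,0,0],[0,0,-140,0,0]]

```text
time: 13.08
eef_pos: [0.4614, -0.3383, 0.1704]
eef_rot: [3.134, -0.016, -0.172]
force: [0.6, -1.0, 0.5]
gripper_width: 0.0912
finger_force: 0.0
```

Run:
```python
from h import *
from go import plan
p=shot('scene')
print('pink',blob(p,mask(p,160,179,s=100),.036), 'want 551.8,-353')
print('gal',[(d['centre'],at(p,d['centre'],.022)[:2].round(3).tolist()) for d in arm.look_for('gallipot',p)],'want 458,-337')
plan((610,-6,235,-.17))
```

```text
pink ([552.2, -349.2], array([237., 213.]), array([14., 15.])) want 551.8,-353
gal [([258.0, 189.7], [0.454, -0.34])] want 458,-337
t13.2 now [ 458.3 -336.   163.8] -0.172 w 90.9
(610, -6, 235, -0.17) -> [  46.4 -175.6  -35.6] turn -0.001
(610, -6, 235, -0.17) -> [  46.6 -175.5  -35.6] turn -0.001
```

Run:
```python
from go import plan
plan((665,-80,210,1.5))
```

```text
t13.2 now [ 458.3 -336.   163.8] -0.172 w 90.9
(665, -80, 210, 1.5) -> [ 53.2 -95.9 -15.4] turn -0.557
(665, -80, 210, 1.5) -> [ 95.9 -53.2 -15.4] turn -0.557
(665, -80, 210, 1.5) -> [109.5   5.6 -15.4] turn -0.557
```

>>> step_arm:
  plan:
    - [[53,-96,-15,-0.557,0],[53,-96,-15,-0.557,0],[53,-96,-15,-0.557,0],[53,-96,-15,-0.557,0],[53,-96,-15,-0.557,0]]

```text
time: 13.6
eef_pos: [0.5262, -0.2478, 0.1745]
eef_rot: [-3.139, 0.002, 0.393]
force: [-0.6, -0.4, -0.1]
gripper_width: 0.0915
finger_force: 0.0
```

>>> step_arm:
  plan:
    - [[96,-53,-15,-0.557,0],[96,-53,-15,-0.557,0],[96,-53,-15,-0.557,0],[96,-53,-15,-0.557,0],[96,-53,-15,-0.557,0]]

```text
time: 14.02
eef_pos: [0.5953, -0.1627, 0.1891]
eef_rot: [-3.138, 0.001, 0.95]
force: [-0.5, 0.3, 0.1]
gripper_width: 0.0914
finger_force: 0.0
```

>>> step_arm:
  plan:
    - [[110,6,-15,-0.557,0],[110,6,-15,-0.557,0],[110,6,-15,-0.557,0],[110,6,-15,-0.557,0],[110,6,-15,-0.557,0]]

```text
time: 14.43
eef_pos: [0.6648, -0.0773, 0.2038]
eef_rot: [-3.138, -0.0, 1.507]
force: [-0.3, -0.3, -0.2]
gripper_width: 0.0911
finger_force: 0.0
```

Run:
```python
from h import *
from go import plan
p=shot('wrist','w5.png')
print([(np.round(d['centre']).tolist(),round(d['confidence'],2),at(p,d['centre'],.008)[:2].round(3).tolist()) for d in arm.look_for('handpiece',p)])
np.save('p5.npy',p,allow_pickle=True)
plan()
```

```text
[([322.0, 120.0], 0.62, [0.671, -0.003])]
t14.5 now [664.  -78.5 203.9] 1.499 w 91.2
```

View pics/w5.png

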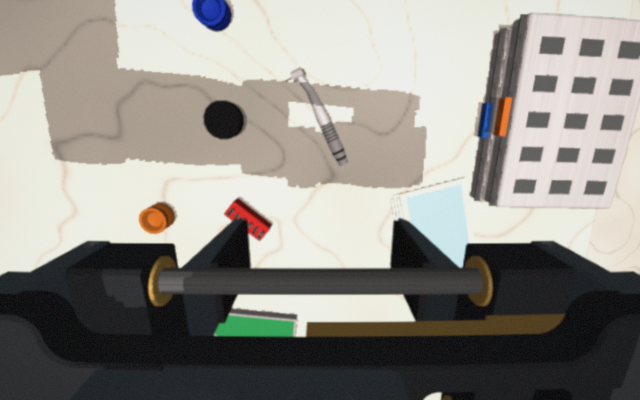

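The handpiece lies with its tail at (342,162) and head at (298,73), and the handle straight between (341,160) and (317,108). The black pot at (223,120) and bur block at (247,219) are well clear.

Run:
```python
from h import *
from go import plan
p=np.load('p5.npy',allow_pickle=True).item()
t=at(p,(342.5,163),.008)[:2]*1000; n=at(p,(317,107),.010)[:2]*1000; h=at(p,(297,72),.012)[:2]*1000
print(t,n,h,np.linalg.norm(h-t)); d=(n-t)/np.linalg.norm(n-t); a=np.arctan2(d[1],d[0]); a2=np.arctan2(*(h-t)[::-1]); print('yaw',a,a2)
o=t+63.5*d; g=o-12*d; print('origin',o,'grip',g)
yaw=(a+a2)/2 if abs(a-a2)<.1 else a
plan((g[0],g[1],80,yaw),(g[0],g[1],3,yaw))
```

```text
[693.78200535 -57.68395296] [666.06788599  12.32366124] [645.51245617  52.82863711] 120.59428652717511
yaw 1.9477398296108341 1.9826012175327508
origin [670.40890754   1.35796688] grip [674.82587091  -9.79956128]
t14.5 now [664.  -78.5 203.9] 1.499 w 91.2
(np.float64(674.8258709067735), np.float64(-9.799561276315588), 80, np.float64(1.9651705235717924)) -> [ 69.3   5.9 123.9] turn -0.466
(np.float64(674.8258709067735), np.float64(-9.799561276315588), 3, np.float64(1.9651705235717924)) -> [-0. -0. 77.] turn -0.0
```

>>> step_arm:
  plan:
    - [[69,6,124,-0.466,0.4],[69,6,124,-0.466,0.4],[69,6,124,-0.466,0.4],[69,6,124,-0.466,0.4],[69,6,124,-0.466,0.4]]
  grip_force: 25

```text
time: 14.95
eef_pos: [0.6717, -0.0092, 0.0759]
eef_rot: [-3.131, -0.005, 1.966]
force: [0.9, -0.2, 0.1]
gripper_width: 0.0604
finger_force: 0.0
```

Run:
```python
from h import *
from go import plan
p=shot('wrist')
print(proj(p,np.array([[.6937,-.0577,.008],[.666,.0123,.01]])))
plan((674.8,-9.8,2.5,1.965))
cv2.imwrite('pics/w6.png',p['image'][:,:,::-1])
```

```text
[[323.03793951 266.04362784]
 [324.87463827 186.61286467]]
t15.0 now [673.6 -10.4  79. ] 1.963 w 56.9
(674.8, -9.8, 2.5, 1.965) -> [ 0.1  1.3 76.5] turn -0.002
```

View pics/w6.png

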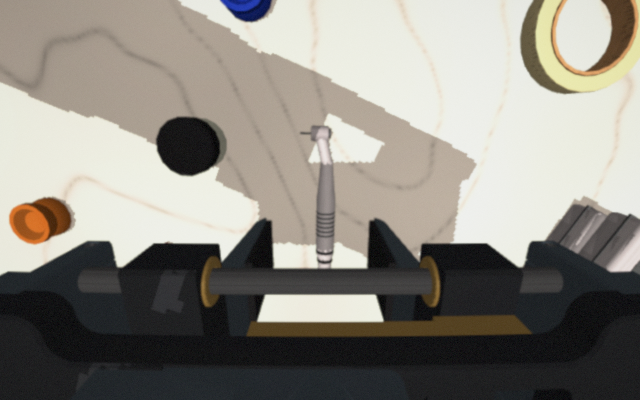

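The handpiece is centred between the fingers and parallel to them, with its head at (321,130) and tail near (324,268). I'll go down, grip and lift.

>>> step_arm:
  plan:
    - [[0,1,30,0,0.5],[0,1,60,0,0.5],[0,1,72,0,0.5],[0,1,76,0,0.5],[0,1,76,0,0.5]]

```text
time: 15.42
eef_pos: [0.6768, -0.0113, 0.0063]
eef_rot: [-3.142, 0.0, 1.962]
force: [0.2, 0.0, 0.3]
gripper_width: 0.0457
finger_force: 0.0
```

>>> step_arm:
  plan:
    - [[0,0,0,0,1],[0,0,0,0,1],[0,0,0,0,1],[0,0,0,0,1],[0,0,0,0,1]]

```text
time: 15.83
eef_pos: [0.6771, -0.0104, 0.0069]
eef_rot: [3.14, 0.001, 1.965]
force: [0.5, -0.2, 4.6]
gripper_width: 0.0157
finger_force: 25.0
```

>>> step_arm:
  plan:
    - [[0,0,0,0,1],[0,0,-20,0,1],[0,0,-50,0,1],[0,0,-90,0,1],[0,0,-90,0,1]]

```text
time: 16.25
eef_pos: [0.6813, -0.0105, 0.1041]
eef_rot: [3.129, 0.006, 1.965]
force: [0.7, -0.5, 0.0]
gripper_width: 0.016
finger_force: 25.0
```

Run:
```python
from h import *
from go import plan
p=shot('wrist','w7.png')
plan((516.8,301,90,3.18))
```

```text
t16.3 now [679.8 -10.4 101. ] 1.965 w 15.8
(516.8, 301, 90, 3.18) -> [116.7 -10.3   3.7] turn -0.405
(516.8, 301, 90, 3.18) -> [111.3  36.5   3.7] turn -0.405
(516.8, 301, 90, 3.18) -> [87.9 77.4  3.7] turn -0.405
```

View pics/w7.png

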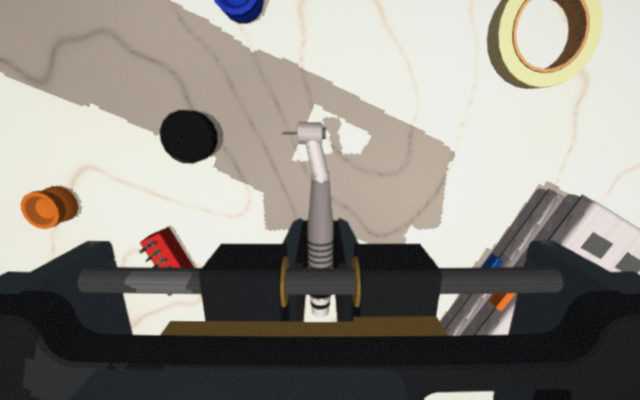

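Gripped at 16 mm width with the handpiece straight in the fingers, head end (313,122), tail (320,315). I'll work out where its origin sits along the tool.

Run:
```python
from h import *
p=shot('wrist'); s=arm.observe(); P=s['eef_pos'];y=s['eef_rot'][2];print(P,y)
for u in [(320,315),(313,122)]:
    d=(at(p,u,P[2]+.002)-P)*1000; print(d[0]*np.cos(y)+d[1]*np.sin(y), d[0]*np.sin(y)-d[1]*np.cos(y))
```

```text
[ 0.67774516 -0.01043093  0.09804694] 1.9648761525003793
-56.2011547648253 1.4646920102381458
74.38979839229656 -2.4200121947929496
```

```bash
python3 -c "
from go import plan
plan((514,301,85,3.18))"
```

```text
t16.4 now [677.7 -10.4  98. ] 1.965 w 15.5
(514, 301, 85, 3.18) -> [116.8 -10.5   4.3] turn -0.405
(514, 301, 85, 3.18) -> [111.5  36.3   4.3] turn -0.405
(514, 301, 85, 3.18) -> [88.2 77.3  4.3] turn -0.405
```

>>> step_arm:
  plan:
    - [[117,-10,4,-0.405,1],[117,-10,4,-0.405,1],[117,-10,4,-0.405,1],[117,-10,4,-0.405,1],[117,-10,4,-0.405,1]]

```text
time: 16.77
eef_pos: [0.6203, 0.0953, 0.0901]
eef_rot: [-3.138, -0.002, 2.373]
force: [0.0, 0.2, -1.1]
gripper_width: 0.0157
finger_force: 25.0
```

>>> step_arm:
  plan:
    - [[111,36,4,-0.405,1],[111,36,4,-0.405,1],[111,36,4,-0.405,1],[111,36,4,-0.405,1],[111,36,4,-0.405,1]]

```text
time: 17.18
eef_pos: [0.5671, 0.1976, 0.0867]
eef_rot: [-3.14, -0.001, 2.776]
force: [0.7, -0.7, -1.3]
gripper_width: 0.0159
finger_force: 25.0
```

>>> step_arm:
  plan:
    - [[88,77,4,-0.405,1],[88,77,4,-0.405,1],[88,77,4,-0.405,1],[88,77,4,-0.405,1],[88,77,4,-0.405,1]]

```text
time: 17.6
eef_pos: [0.5135, 0.3005, 0.0831]
eef_rot: [-3.14, -0.001, -3.103]
force: [0.8, -1.0, -1.0]
gripper_width: 0.0159
finger_force: 25.0
```

Run:
```python
from h import *
from go import plan
p=shot('wrist','w8.png')
print(tray(p,(503.5,335.5,.038),[(0,-35),(-68,-35),(-45,22),(45,25)]))
plan((514,301,11.5,3.18))
```

```text
[[320.9, 197.9], [320.9, 119.3], [387.6, 147.2], [384.7, 244.1]]
t17.6 now [514.  299.6  83.2] -3.106 w 15.7
(514, 301, 11.5, 3.18) -> [-0.   1.4 71.7] turn -0.003
```

View pics/w8.png

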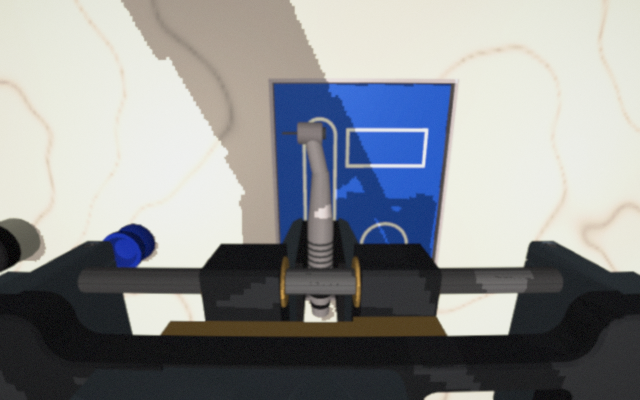

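The strip's far end shows at (320,118) against the predicted (321,119), and the rectangle centre at (387,148) matches too. Lowering and releasing the handpiece.

>>> step_arm:
  plan:
    - [[0,1,30,0,1],[0,1,55,0,1],[0,1,66,0,1],[0,1,72,0,1],[0,1,72,0,1]]

```text
time: 18.07
eef_pos: [0.5141, 0.2999, 0.0116]
eef_rot: [-3.141, -0.001, -3.106]
force: [0.8, 0.1, -1.4]
gripper_width: 0.016
finger_force: 25.0
```

```bash
python3 -c "
from go import plan
from plant import arm
plan((514,301,11,3.18)); print(arm.observe()['force'])"
```

```text
t18.1 now [514.1 299.9  11.6] -3.106 w 16.0
(514, 301, 11, 3.18) -> [0.  1.1 0.6] turn -0.003
[ 0.84112531  0.14669656 -1.37883161]
```

>>> step_arm:
  plan:
    - [[0,0,1,0,1],[0,0,1,0,0.64],[0,0,1,0,0.64],[0,0,1,0,0.64],[0,0,1,0,0.64]]

```text
time: 18.48
eef_pos: [0.5138, 0.3015, 0.0114]
eef_rot: [3.141, 0.001, -3.104]
force: [1.1, -0.1, -0.2]
gripper_width: 0.0326
finger_force: 0.0
```

>>> step_arm:
  plan:
    - [[0,0,-10,0,0.64],[0,0,-30,0,0.64],[0,0,-60,0,0.5],[0,0,-100,0,0],[0,0,-140,0,0]]

```text
time: 18.9
eef_pos: [0.5128, 0.3011, 0.1527]
eef_rot: [-3.141, -0.001, -3.103]
force: [1.1, 0.9, -1.0]
gripper_width: 0.0501
finger_force: 0.0
```

Run:
```python
from h import *
from go import plan
p=shot('wrist','w9.png')
print(tray(p,(503.5,335.5,.038),[(-68,-35),(68,-35)]))
# bur block seen from scene
s=shot('scene')
print('bur scene',rect(s,mask(s,0,10,box=(290,235,335,265)),.01))
plan((500,-60,200,1.5))
```

```text
[[320.2, 119.7], [320.3, 237.9]]
bur scene (array([ 561.9, -123.9,   32.5,   61.1,   47.8]), 94)
t19.0 now [517.4 303.7 159.3] -3.103 w 57.8
(500, -60, 200, 1.5) -> [  10.4 -120.9  -13.6] turn 0.56
(500, -60, 200, 1.5) -> [ -55.4 -108.   -13.6] turn 0.56
(500, -60, 200, 1.5) -> [-104.3  -62.1  -13.6] turn 0.56
```

View pics/w9.png

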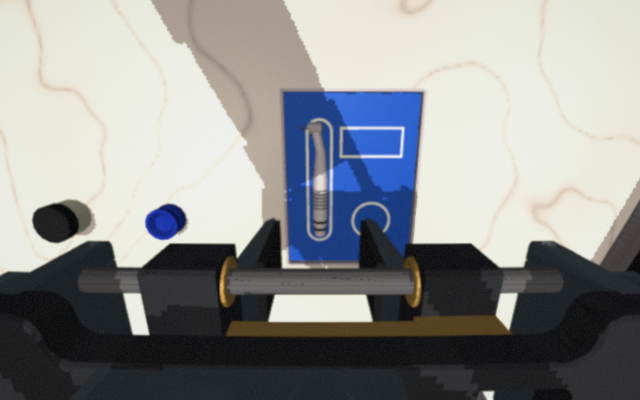

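The handpiece lies neatly inside its strip (320,120–238). Next is the bur block: I'll go to a look-point in line with it.

```bash
python3 -c "
from go import plan
plan((607,-167,190,2.38))"
```

```text
t19.0 now [517.4 303.7 159.3] -3.103 w 57.8
(607, -167, 190, 2.38) -> [ -23.8 -157.9  -10.2] turn 0.267
(607, -167, 190, 2.38) -> [ -64.6 -146.1  -10.2] turn 0.267
(607, -167, 190, 2.38) -> [-100.8 -123.9  -10.2] turn 0.267
```

>>> step_arm:
  plan:
    - [[-24,-158,-10,0.267,0],[-24,-158,-10,0.267,0],[-24,-158,-10,0.267,0],[-24,-158,-10,0.267,0],[-24,-158,-10,0.267,0]]

```text
time: 19.42
eef_pos: [0.5443, 0.139, 0.1617]
eef_rot: [-3.139, 0.002, 2.908]
force: [0.2, -0.1, 0.4]
gripper_width: 0.0901
finger_force: 0.0
```

>>> step_arm:
  plan:
    - [[-65,-146,-10,0.267,0],[-65,-146,-10,0.267,0],[-65,-146,-10,0.267,0],[-65,-146,-10,0.267,0],[-65,-146,-10,0.267,0]]

```text
time: 19.83
eef_pos: [0.5749, -0.0176, 0.1715]
eef_rot: [-3.14, 0.003, 2.641]
force: [-0.6, 0.6, 0.7]
gripper_width: 0.0909
finger_force: 0.0
```

>>> step_arm:
  plan:
    - [[-101,-124,-10,0.267,0],[-101,-124,-10,0.267,0],[-101,-124,-10,0.267,0],[-101,-124,-10,0.267,0],[-101,-124,-10,0.267,0]]

```text
time: 20.25
eef_pos: [0.6049, -0.1749, 0.1811]
eef_rot: [-3.141, 0.004, 2.374]
force: [-0.2, 0.7, 0.2]
gripper_width: 0.0914
finger_force: 0.0
```

Run:
```python
from h import *
from go import plan
p=shot('wrist','w10.png')
m=mask(p,0,8,s=120)|mask(p,174,180,s=120)
m=cv2.morphologyEx(m,cv2.MORPH_CLOSE,np.ones((9,9),np.uint8))
print('bur top',rect(p,m,.02),rect(p,m,.01))
print([(np.round(d['centre']).tolist(),at(p,d['centre'],.02)[:2].round(3).tolist()) for d in arm.look_for('bur_block',p)])
print('amber',blob(p,mask(p,8,22,s=120),.022))
plan((562,-125,90,2.38),(562,-125,3,2.38))
```

```text
bur top (array([ 564.2, -124.1,   22.5,   57.8,   45.9]), 141) (array([ 564.7, -124.2,   23.2,   59.5,   45.9]), 141)
[([327.0, 131.0], [0.565, -0.127])]
amber ([907.8, -146.3], array([487., 325.]), array([ 18., 411.]))
t20.4 now [ 603.5 -169.7  180.6] 2.377 w 91.6
(562, -125, 90, 2.38) -> [60.9  3.5 90.6] turn -0.003
(562, -125, 3, 2.38) -> [ 0.  0. 87.] turn -0.0
```

View pics/w10.png

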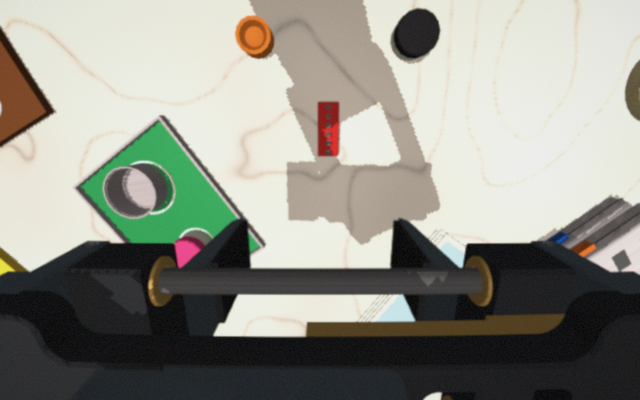

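The bur block at (328,129) is upright in the picture, so the tool is aligned with it. The gallipot (138,190) and pink pot only look offset because of parallax; I'll check that at the end. Grasping the block.

```bash
python3 -c "
from go import plan
plan((563.5,-124.5,90,2.372),(563.5,-124.5,3,2.372),(563.5,-124.5,100,2.372),(457.7,355.8,100,1.609))"
```

```text
t20.4 now [ 603.5 -169.7  180.6] 2.377 w 91.6
(563.5, -124.5, 90, 2.372) -> [60.2  4.9 90.6] turn 0.005
(563.5, -124.5, 3, 2.372) -> [ 0.  0. 87.] turn -0.0
(563.5, -124.5, 100, 2.372) -> [  0.   0. -97.] turn -0.0
(457.7, 355.8, 100, 1.609) -> [136.7  90.4  -0. ] turn 0.254
(457.7, 355.8, 100, 1.609) -> [155.1  53.1  -0. ] turn 0.254
(457.7, 355.8, 100, 1.609) -> [163.5  12.4  -0. ] turn 0.254
```

>>> step_arm:
  plan:
    - [[60,5,91,0.005,0.4],[60,5,91,0.005,0.4],[60,5,91,0.005,0.4],[60,5,91,0.005,0.4],[60,5,91,0.005,0.4]]

```text
time: 20.77
eef_pos: [0.5631, -0.1226, 0.0898]
eef_rot: [-3.141, -0.001, 2.377]
force: [1.6, 0.0, -0.1]
gripper_width: 0.0606
finger_force: 0.0
```

>>> step_arm:
  plan:
    - [[0,0,30,0,0.4],[0,0,60,0,0.4],[0,0,80,0,0.4],[0,0,87,0,0.4],[0,0,87,0,0.4]]

```text
time: 21.18
eef_pos: [0.5648, -0.1247, 0.003]
eef_rot: [3.141, 0.0, 2.374]
force: [0.0, -0.0, 0.6]
gripper_width: 0.055
finger_force: 0.0
```

>>> step_arm:
  plan:
    - [[0,0,0,0,1],[0,0,0,0,1],[0,0,0,0,1],[0,0,0,0,1],[0,0,0,0,1]]

```text
time: 21.6
eef_pos: [0.5642, -0.1247, 0.0039]
eef_rot: [3.141, 0.002, 2.374]
force: [0.6, -0.3, -0.3]
gripper_width: 0.0244
finger_force: 0.1
```

>>> step_arm:
  plan:
    - [[0,0,0,0,1],[0,0,-20,0,1],[0,0,-50,0,1],[0,0,-95,0,1],[0,0,-95,0,1]]

```text
time: 22.02
eef_pos: [0.5678, -0.1256, 0.1047]
eef_rot: [3.135, 0.011, 2.374]
force: [1.4, -0.8, 0.7]
gripper_width: 0.0238
finger_force: 25.0
```

Run:
```python
from h import *
p=shot('wrist','w11.png');s=arm.observe(); P=s['eef_pos'];y=s['eef_rot'][2];print(P,y,s['gripper_width'])
m=mask(p,0,8,s=120)|mask(p,174,180,s=120)
c=max(cv2.findContours(m,0,1)[0],key=cv2.contourArea); print(cv2.boundingRect(c))
from go import plan
plan((457.7,355.8,100,1.609))
```

```text
[ 0.5667591  -0.12532924  0.10271951] 2.3737239449070686 0.023882694765633383
(298, 198, 44, 71)
t22.1 now [ 566.8 -125.3  102.7] 2.374 w 23.9
(457.7, 355.8, 100, 1.609) -> [137.6  90.1   0.9] turn 0.255
(457.7, 355.8, 100, 1.609) -> [155.8  52.5   0.9] turn 0.255
(457.7, 355.8, 100, 1.609) -> [164.   11.5   0.9] turn 0.255
```

>>> step_arm:
  plan:
    - [[137,90,2,0.255,1],[137,90,2,0.255,1],[137,90,2,0.255,1],[137,90,2,0.255,1],[137,90,2,0.255,1]]

```text
time: 22.48
eef_pos: [0.5243, 0.0408, 0.0945]
eef_rot: [-3.139, -0.004, 2.124]
force: [-0.1, -0.3, -1.7]
gripper_width: 0.0238
finger_force: 25.0
```

>>> step_arm:
  plan:
    - [[156,52,2,0.255,1],[156,52,2,0.255,1],[156,52,2,0.255,1],[156,52,2,0.255,1],[156,52,2,0.255,1]]

```text
time: 22.9
eef_pos: [0.4887, 0.2001, 0.0928]
eef_rot: [-3.14, -0.002, 1.868]
force: [0.6, -0.1, -0.6]
gripper_width: 0.0239
finger_force: 25.0
```

>>> step_arm:
  plan:
    - [[164,12,2,0.255,1],[164,12,2,0.255,1],[164,12,2,0.255,1],[164,12,2,0.255,1],[164,12,2,0.255,1]]

```text
time: 23.32
eef_pos: [0.4537, 0.361, 0.0909]
eef_rot: [-3.141, -0.002, 1.613]
force: [0.1, -0.1, 0.1]
gripper_width: 0.0239
finger_force: 25.0
```

Run:
```python
from go import plan
plan((457.7,355.8,8,1.609))
```

```text
t23.3 now [453.7 361.   90.9] 1.613 w 23.9
(457.7, 355.8, 8, 1.609) -> [-5.4  3.8 82.9] turn 0.004
```

>>> step_arm:
  plan:
    - [[-3,3,30,0,1],[-3,3,60,0,1],[-3,3,65,0,1],[-3,3,65,0,1],[-3,3,65,0,1]]

```text
time: 23.73
eef_pos: [0.4584, 0.3526, 0.027]
eef_rot: [-3.141, 0.0, 1.608]
force: [0.5, 0.7, 0.1]
gripper_width: 0.0241
finger_force: 25.0
```

Run:
```python
from go import plan
plan((457.7,355.8,8,1.609))
```

```text
t23.7 now [458.4 352.6  27. ] 1.608 w 24.1
(457.7, 355.8, 8, 1.609) -> [ 3.2 -0.6 19. ] turn -0.001
```

>>> step_arm:
  plan:
    - [[2,0,15,0,1],[2,0,19,0,1],[2,0,19,0,1],[2,0,19,0,1],[2,0,19,0,1]]

```text
time: 24.15
eef_pos: [0.4585, 0.3555, 0.009]
eef_rot: [3.14, -0.001, 1.609]
force: [0.4, 0.5, -0.9]
gripper_width: 0.024
finger_force: 25.0
```

>>> step_arm:
  plan:
    - [[0,0,0,0,0.55],[0,0,0,0,0.55],[0,0,0,0,0.55],[0,0,0,0,0.55],[0,0,-10,0,0.55]]

```text
time: 24.57
eef_pos: [0.4566, 0.3543, 0.0167]
eef_rot: [-3.138, 0.002, 1.609]
force: [-0.1, -0.3, -0.2]
gripper_width: 0.0411
finger_force: 0.0
```

>>> step_arm:
  plan:
    - [[0,0,-30,0,0.55],[0,0,-60,0,0.4],[0,0,-100,0,0],[0,0,-140,0,0],[0,0,-140,0,0]]

```text
time: 24.98
eef_pos: [0.4618, 0.3582, 0.1673]
eef_rot: [3.128, -0.01, 1.609]
force: [1.1, 0.3, 0.6]
gripper_width: 0.0652
finger_force: 0.0
```

Run:
```python
from h import *
from go import plan
s=shot('scene')
m=mask(s,0,10,s=110,box=(440,245,550,360)); print('bur',rect(s,m,.012),'want 457.7 355.8 long along 92deg')
print('amber',blob(s,mask(s,8,22,s=120,box=(315,200,350,230)),.018))
plan((444,-119,90,1.609),(444,-119,5,1.609))
```

```text
bur (array([455.6, 356.6,  30.3,  60.4,   1.7]), 84) want 457.7 355.8 long along 92deg
amber ([443.0, -113.1], array([334., 214.]), array([12., 15.]))
t25.0 now [460.3 357.  163.6] 1.609 w 68.9
(444, -119, 90, 1.609) -> [-158.4  -11.5   24.5] turn -0.0
(444, -119, 90, 1.609) -> [-158.4  -11.5   24.5] turn -0.0
(444, -119, 90, 1.609) -> [-158.4  -11.5   24.5] turn -0.0
(444, -119, 5, 1.609) -> [ 0.  0. 85.] turn -0.0
```

Run:
```python
from go import plan
plan((442,-178,200,1.609))
```

```text
t25.0 now [460.3 357.  163.6] 1.609 w 68.9
(442, -178, 200, 1.609) -> [-178.   -12.9  -12.1] turn -0.0
(442, -178, 200, 1.609) -> [-178.   -12.9  -12.1] turn -0.0
(442, -178, 200, 1.609) -> [-178.   -12.9  -12.1] turn -0.0
```

>>> step_arm:
  plan:
    - [[-178,-13,-12,0,0],[-178,-13,-12,0,0],[-178,-13,-12,0,0],[-178,-13,-12,0,0],[-178,-13,-12,0,0]]

```text
time: 25.45
eef_pos: [0.4497, 0.1722, 0.1695]
eef_rot: [-3.139, 0.003, 1.606]
force: [-0.4, 0.2, -0.5]
gripper_width: 0.0914
finger_force: 0.0
```

>>> step_arm:
  plan:
    - [[-178,-13,-12,0,0],[-178,-13,-12,0,0],[-178,-13,-12,0,0],[-178,-13,-12,0,0],[-178,-13,-12,0,0]]

```text
time: 25.87
eef_pos: [0.4446, -0.0055, 0.1818]
eef_rot: [-3.141, 0.002, 1.605]
force: [0.1, 0.4, -0.1]
gripper_width: 0.0912
finger_force: 0.0
```

>>> step_arm:
  plan:
    - [[-178,-13,-12,0,0],[-178,-13,-12,0,0],[-178,-13,-12,0,0],[-178,-13,-12,0,0],[-178,-13,-12,0,0]]

```text
time: 26.28
eef_pos: [0.4391, -0.1843, 0.1938]
eef_rot: [3.141, 0.002, 1.605]
force: [0.8, -0.2, -0.5]
gripper_width: 0.0908
finger_force: 0.0
```

Run:
```python
from h import *
from go import plan
p=shot('wrist','w12.png')
d=arm.look_for('amber_dish',p); print([(np.round(e['centre']).tolist(),round(e['confidence'],2),at(p,e['centre'],.015)[:2].round(3).tolist()) for e in d])
print('amber',blob(p,mask(p,8,22,s=120,box=(200,50,440,230)),.02))
plan((444,-118,90,1.609),(444,-118,5,1.609))
```

```text
[([325.0, 124.0], 0.79, [0.443, -0.114])]
amber ([442.0, -114.5], array([325., 124.]), array([30., 32.]))
t26.4 now [ 439.  -181.5  193.4] 1.605 w 91.3
(444, -118, 90, 1.609) -> [ 63.3   7.1 103.4] turn -0.004
(444, -118, 5, 1.609) -> [ 0.  0. 85.] turn -0.0
```

>>> step_arm:
  plan:
    - [[66,6,103,0,0.2],[66,6,103,0,0.2],[66,6,103,0,0.2],[66,6,103,0,0.2],[66,6,103,0,0.2]]
  grip_force: 20

```text
time: 26.8
eef_pos: [0.4411, -0.1112, 0.0894]
eef_rot: [-3.137, -0.002, 1.612]
force: [0.8, 0.1, 0.1]
gripper_width: 0.073
finger_force: 0.0
```

>>> step_arm:
  plan:
    - [[0,0,30,0,0.2],[0,0,60,0,0.2],[0,0,80,0,0.2],[0,0,87,0,0.2],[0,0,87,0,0.2]]

```text
time: 27.22
eef_pos: [0.4429, -0.1137, 0.0038]
eef_rot: [-3.141, -0.0, 1.609]
force: [0.2, 0.4, -0.1]
gripper_width: 0.0731
finger_force: 0.0
```

>>> step_arm:
  plan:
    - [[0,0,0,0,1],[0,0,0,0,1],[0,0,0,0,1],[0,0,0,0,1],[0,0,0,0,1]]

```text
time: 27.63
eef_pos: [0.4431, -0.1139, 0.0047]
eef_rot: [3.14, 0.001, 1.609]
force: [0.4, -0.2, -0.4]
gripper_width: 0.0425
finger_force: 0.0
```

>>> step_arm:
  plan:
    - [[0,0,0,0,1],[0,0,-20,0,1],[0,0,-50,0,1],[0,0,-90,0,1],[0,0,-90,0,1]]

```text
time: 28.05
eef_pos: [0.447, -0.1149, 0.0999]
eef_rot: [3.129, 0.004, 1.609]
force: [1.0, -0.6, -0.1]
gripper_width: 0.0365
finger_force: 20.0
```

Run:
```python
from go import plan
plan((547.5,362,95,1.609))
```

```text
t28.1 now [ 447.  -114.9   99.9] 1.609 w 36.5
(547.5, 362, 95, 1.609) -> [157.6  39.5   1.6] turn -0.0
(547.5, 362, 95, 1.609) -> [157.6  39.5   1.6] turn -0.0
(547.5, 362, 95, 1.609) -> [157.6  39.5   1.6] turn -0.0
```

>>> step_arm:
  plan:
    - [[158,40,2,0,1],[158,40,2,0,1],[158,40,2,0,1],[158,40,2,0,1],[158,40,2,0,1]]

```text
time: 28.47
eef_pos: [0.4781, 0.051, 0.0919]
eef_rot: [3.139, -0.002, 1.614]
force: [0.3, -0.5, -0.5]
gripper_width: 0.0366
finger_force: 20.0
```

>>> step_arm:
  plan:
    - [[158,40,2,0,1],[158,40,2,0,1],[158,40,2,0,1],[158,40,2,0,1],[158,40,2,0,1]]

```text
time: 28.88
eef_pos: [0.5126, 0.2108, 0.0897]
eef_rot: [3.138, -0.003, 1.613]
force: [0.6, 0.1, -0.3]
gripper_width: 0.0365
finger_force: 20.0
```

>>> step_arm:
  plan:
    - [[157,39,2,0,1],[157,39,2,0,1],[157,39,2,0,1],[157,39,2,0,1],[157,39,2,0,1]]

```text
time: 29.3
eef_pos: [0.545, 0.3693, 0.0872]
eef_rot: [3.139, -0.004, 1.613]
force: [0.7, 0.7, -0.8]
gripper_width: 0.0364
finger_force: 20.0
```

Run:
```python
from go import plan
plan((547.5,362,28,1.609))
```

```text
t29.3 now [545.  369.3  87.2] 1.613 w 36.4
(547.5, 362, 28, 1.609) -> [-7.4  2.2 59.2] turn 0.004
```

>>> step_arm:
  plan:
    - [[-4,2,30,0,1],[-4,2,55,0,1],[-4,2,60,0,1],[-4,2,60,0,1],[-4,2,60,0,1]]

```text
time: 29.72
eef_pos: [0.5462, 0.359, 0.0284]
eef_rot: [3.141, -0.0, 1.608]
force: [-0.3, -0.1, 0.3]
gripper_width: 0.0368
finger_force: 20.0
```

Run:
```python
from go import plan
plan((547.5,362,9,1.609))
```

```text
t29.7 now [546.2 359.   28.4] 1.608 w 36.8
(547.5, 362, 9, 1.609) -> [ 3.   1.4 19.4] turn -0.001
```

>>> step_arm:
  plan:
    - [[1,1,10,0,1],[1,1,16,0,1],[1,1,19,0,1],[1,1,19,0,1],[1,1,19,0,1]]

```text
time: 30.13
eef_pos: [0.5468, 0.3606, 0.009]
eef_rot: [3.141, -0.0, 1.609]
force: [-0.5, -0.1, -0.6]
gripper_width: 0.0368
finger_force: 20.0
```

>>> step_arm:
  plan:
    - [[0,0,0,0,0.4],[0,0,0,0,0.4],[0,0,0,0,0.4],[0,0,0,0,0.4],[0,0,-10,0,0.4]]

```text
time: 30.55
eef_pos: [0.5454, 0.3598, 0.0174]
eef_rot: [-3.138, 0.002, 1.609]
force: [-0.7, -0.4, -0.7]
gripper_width: 0.0544
finger_force: 0.0
```

>>> step_arm:
  plan:
    - [[0,0,-30,0,0.4],[0,0,-60,0,0.4],[0,0,-100,0,0],[0,0,-140,0,0],[0,0,-140,0,0]]

```text
time: 30.97
eef_pos: [0.5508, 0.3633, 0.1693]
eef_rot: [3.126, -0.009, 1.609]
force: [1.9, 0.6, 1.6]
gripper_width: 0.072
finger_force: 0.0
```

>>> step_arm:
  plan:
    - [[-170,0,-50,0,0],[-170,0,-50,0,0],[-170,0,-50,0,0],[-170,0,-50,0,0],[-170,0,-50,0,0]]

```text
time: 31.38
eef_pos: [0.5538, 0.186, 0.2119]
eef_rot: [3.138, 0.002, 1.605]
force: [0.2, 0.7, 0.0]
gripper_width: 0.0911
finger_force: 0.0
```

Run:
```python
from h import *
s=shot('scene')
B=(503.5,335.5,.038);G=(502.5,-344.5,-.171)
def loc(T,x,y):
    c,si=np.cos(T[2]),np.sin(T[2]);d=np.array([x-T[0],y-T[1]]);return np.round([c*d[0]+si*d[1],-si*d[0]+c*d[1]],1)
r=rect(s,mask(s,0,7,s=110,box=(440,245,550,360)),.012)[0]; print('bur',loc(B,*r[:2]),r[2:],'(-45,22)')
a=blob(s,mask(s,8,22,s=120,box=(440,245,550,360)),.018);print('amber',loc(B,*a[0]),'(45,25)')
a=blob(s,mask(s,160,179,s=100,box=(190,160,310,250)),.036);print('pink',loc(G,*a[0]),'(50,0)')
for q,z in [('gallipot',.018),('handpiece',.01),('cobalt_dish',.012),('black_pot',.018)]:
    print(q,[(np.round(d['centre']).tolist(),at(s,d['centre'],z)[:2].round(3).tolist(),loc(B if q=='handpiece' else G,*(at(s,d['centre'],z)[:2]*1000)).tolist()) for d in arm.look_for(q,s)])
im=s['image']; a=cv2.resize(im[165:255,195:310],None,fx=4,fy=4,interpolation=2)
b=cv2.resize(im[240:360,450:540],(270,360),interpolation=2)
c=np.zeros((360,730,3),np.uint8);c[:,:460]=a;c[:,460:]=b
cv2.imwrite('pics/end.png',c[:,:,::-1])
```

```text
bur [-47.5  23.1] [29.7 59.9  2. ] (-45,22)
amber [43.8 23.3] (45,25)
pink [49.4  3.3] (50,0)
gallipot [([257.0, 186.0], [0.442, -0.351], [-58.1, -16.7])]
handpiece [([482.0, 296.0], [0.512, 0.303], [7.6, -33.3])]
cobalt_dish [([403.0, 282.0], [0.556, 0.118], [-25.7, 464.6]), ([496.0, 308.0], [0.531, 0.338], [-88.3, 677.5])]
black_pot [([360.0, 265.0], [0.556, 0.005], [-6.3, 353.4])]
```

View pics/end.png

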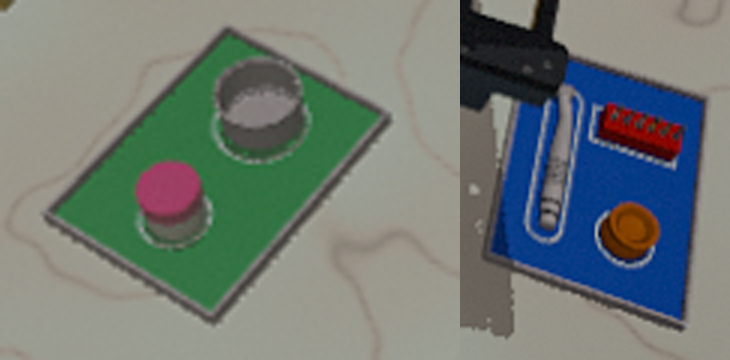

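The picture shows every item inside its outline and upright. The detector's gallipot reading disagrees with that, so I check it once with the rim centre, (259.6,187.5) in the full image, at 35 mm height.

Run:
```python
from h import *
s=shot('scene'); G=(502.5,-344.5,-.171)
x,y=at(s,(259.6,187.8),.035)[:2]*1000-np.array(G[:2]); c,si=np.cos(G[2]),np.sin(G[2]); print(c*x+si*y,-si*x+c*y,'want -45 0')
print(tray(s,G,[(-45,0)],.035), tray(s,G,[(-45,0)]))
```

```text
-49.85970622799417 2.810667617699334 want -45 0
[[257.7, 188.5]] [[259.2, 195.1]]
```

The gallipot is within 5 mm of its centre. All the others are within tolerance and the arm is clear of everything, so I hand in.

```bash
python3 -c "
from plant import arm
print(arm.job_done())"
```

```text
the job is handed in; nothing more can be done
None
```

I laid both kits on their outlines and handed the job in at about 32 s of 112; on the last check each item was within about 8 mm of its centre (12 mm allowed), and the spares stayed where they stood. The hand-in gave no verdict.

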